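# Put the four seasonings back on their own stands

## Robot

A 7-joint arm with a two-finger parallel gripper is mounted at the origin on a cart in front of the work surface, level with it; the furniture and walls round the work are solid. World frame = base frame: x ahead of the robot, y to its left, z up, the work surface at z = 0. Lengths are in m, angles in rad, forces in N, time in s.
With the tool pointing down it reaches from about 0.35 to 0.9 m from the base axis. Payload 19.9 kg.
Tool frame: the origin (TCP) lies on the mounting face of the last link; the fingertips stand 199 mm ahead of it and the grasp point (between the pads) lies 180 mm ahead of it; z points along the fingers, y is the line along which they close (so a half turn about z gives the same grasp; the last joint's range is limited). The gripper opens to 94 mm and grips with 3 to 60 N. Pads are 16 mm wide; open, the fingers measure 119 mm over their backs; the gripper's body (75 mm by 177 mm) begins 78 mm behind the grasp point.
Start: joints at [-1.367, 0.417, -0.01, 1.614, 0.005, 1.111, -0.053], TCP at [0.152, 0.606, 0.405] pointing down, gripper open.
Joint ranges: [-2.81, 2.81], [-0.39, 2.02], [-1.27, 1.25], [0.06, 2.57], [-1.19, 4.33], [0.19, 2], [-2.82, 2.82]. Speed limits (rad/s): [1.89, 1.89, 2.39, 2.39, 3.01, 3.01, 3.01].

## Interface

Orientations are given as a rotation vector (axis times angle).
In Python, from bench import arm gives the robot as it stands. Calls block until the motion is done:
- arm.move_pose(position, orientation): joint-space move of the TCP to a pose.
- arm.move_straight(position, velocity=0.15, ori=None): straight line of the TCP; ori=None keeps the orientation; velocity is the mean speed in m/s.
- arm.movej(angles): joint-space move.
- arm.gripper_open() and arm.gripper_close(f_grip=None): open the fingers fully, or close them until they stop; f_grip is the grip in N (None keeps the last).
- arm.sleep(seconds).
- arm.ik(position, orientation): joint angles nearest the present ones, or None.
- arm.camera(name): name is "scene" or "top" or "wrist"; returns (picture, depth): 384x512x3 uint8, red, green, blue; 384x512 float32, m along the optical axis (not along the pixel's ray), 0 where there is no reading.
- arm.camera_model(name): a dict with "fx", "fy", "cx", "cy" (pixels), "position" and "orientation" of the camera in the world. Camera axes: x right, y down, z forward; pixel columns grow to the right and rows downward; lengths in m; the calibration is good to about 2 mm. A picture is of the moment at which its call begins: read the wrist's pose just before it. camera_model takes no time and is no camera call; for the wrist camera it gives the pose at the moment of the call.
A pose or a line that the arm cannot do raises arm.Unreachable and nothing moves.
- arm.job_done(): hands the job in; it is judged then, once.
Trained networks look in the newest picture that a camera, given by its name, has taken for a name from the list of things; names that differ only in an ending like _2 or _b are one class to them, and where a whole thing is asked for, a point or a joint stands for the part that bears it (a point fixed in the world has none). Each returns a list of dicts, best first, with "conf" (0 to 1); they miss things now and then, are a little off and sometimes report something else, mostly with a low value. They report only what shows in the picture. A call takes as long as a camera call.
- arm.search_frame(target, camera): "xy" ([column, row] in pixels, amid what is visible of it).
- arm.spot_point(target, camera): "xy" ([column, row] in pixels: a listed point, or the origin of a listed thing).
Readings, each from a call of its own:
- arm.read_clock(): time.
- arm.read_joints(): joint angles.
- arm.read_qd(): joint speeds.
- arm.read_joint_efforts(): joint torques, N m.
- arm.read_position(): TCP position.
- arm.read_eef_rot(): TCP orientation.
- arm.read_ft_force(): force on the tool from outside, world axes, zero at the start.
- arm.read_wrist_torque(): the same for the moment, N m.
- arm.read_finger_gap(): finger opening in m.
- arm.read_finger_force(): force on a finger pad.
Only numpy, scipy, OpenCV 4.12 (cv2) and the standard library are available. Lean on these libraries where they do the work, as an engineer would, in place of code of your own. Each camera call takes 0.05 s, during which the arm holds its last target. There are 200 camera calls.

## Task

The four things on the wooden stands have been put back in the wrong places. Put each one upright in the middle of its own stand: the pepper mill on the round one, the honey jar on the square one, the salt shaker on the three-cornered one and the spice jar on the long one. Set one aside on the empty cork mat where you need a free spot; knock nothing over and leave the mug alone.

Things in the scene. Friction and masses are not known exactly. Their poses are not given: they have to be found in the camera images.
- pepper_mill: Turned wooden pepper mill, 160 mm tall, 0.18 kg: foot 58 mm wide, then a waist; its round head, 50 mm wide, spans 116 to 149 mm above its underside with a 12 mm wide knob on top (149 to 160 mm). The head does not turn. Grip it by the head. Origin: centre of its underside; z up.
- honey_jar: Clear jar of honey with a grey metal lid, 102 mm tall, 0.5 kg: body 64 mm wide along its own x and 72 mm along its own y, corners cut; round lid 66 mm across (91 to 102 mm up). Narrowest across its own x. Origin: centre of its underside; z up.
- salt: Salt shaker with grey rounded cap, 90 mm tall, 0.1 kg: round body 44 mm across up to 70 mm, cap 34 mm across from there to the top. Origin: centre of its underside; z up.
- spice_jar: Slim round spice jar with a black lid, 41 mm across over its whole height of 105 mm, 0.11 kg. Origin: centre of its underside; z up.
- stand_round: Round wooden stand, 104 mm across, 12 mm thick, fixed; home of the pepper mill. Origin: centre of its underside, on the worktop; its top is 12 mm above.
- stand_square: Square wooden stand, 84 x 84 mm, 12 mm thick, fixed; home of the honey jar. Origin: centre of its underside; its top is 12 mm above.
- stand_triangle: Three-cornered wooden stand with rounded corners, 64 mm from the centre to a corner and 38 mm to an edge, 12 mm thick, fixed; home of the salt shaker. Origin: centre of its underside; its top is 12 mm above; one corner lies along its +x.
- stand_long: Long oblong wooden stand, 124 mm along its x and 76 mm along its y, 12 mm thick, fixed; home of the spice jar. Origin: centre of its underside; its top is 12 mm above.
- mat_hex: Empty six-cornered cork mat, 104 mm over its corners, 4 mm thick, fixed to the worktop: the free spot for setting one thing aside. Origin: centre of its underside; its top is 4 mm above.
- mug: Bystander, not to be moved: a white mug, 86 mm tall, 83 x 115 mm with its handle, standing behind the stands to the left of the microwave. Origin: centre of its underside, handle included. Furniture: the microwave behind the middle and right places has its front at x = 0.56 m, knobs at 0.54 m; cabinet handles hang at x = 0.58 m above z = 0.5 m, a hood over the hob at z = 0.68 m.

How it is judged:
By the outcome, as a careful person would: the job done as asked, in the order asked, and still so for the second after the job is handed in, with the robot touching nothing.
It also fails if it takes over 144 s, if anything falls off the work surface, if the arm or the gripper's body presses on something with over 40 N, if the wrist force passes 120 N, or if a joint passes its speed limit or range.

## Working session

There is one attempt and no reset: what is moved stays moved. The work goes in short steps, each a Python script; the robot and the scene stay as the last script left them, time stands still between calls to the robot, and variables do not carry over. Pictures are saved under pics/ and viewed, at most 14 in all, crops included, and the job is handed in when it is done.

```bash
mkdir -p pics; ls; cat > h.py <<'E'
import numpy as np, cv2
from scipy.spatial.transform import Rotation as R
from bench import arm
def save(n,p): cv2.imwrite('pics/'+n,p[:,:,::-1])
def cm(name):
    m=arm.camera_model(name); o=np.array(m['orientation'],float)
    Rm=o if o.shape==(3,3) else R.from_rotvec(o).as_matrix()
    return m,Rm,np.array(m['position'])
def ray(name,uv,z):
    m,Rm,p=cm(name); d=Rm@np.array([(uv[0]-m['cx'])/m['fx'],(uv[1]-m['cy'])/m['fy'],1])
    return p+d*(z-p[2])/d[2]
def cloud(name,dep):
    m,Rm,p=cm(name); v,u=np.indices(dep.shape)
    c=np.stack([(u-m['cx'])/m['fx']*dep,(v-m['cy'])/m['fy']*dep,dep],-1)
    return c@Rm.T+p
E
python3 - <<'E'
from h import *
for n in ['scene','top']:
    p,d=arm.camera(n); save(n+'0.png',p); print(n,arm.camera_model(n))
    np.save(n+'0.npy',d)
    for t in ['pepper_mill','honey_jar','salt','spice_jar','stand_round','stand_square','stand_triangle','stand_long','mat_hex','mug']:
        r=arm.spot_point(t,n)[:2]
        print(t,[(np.round(q['xy'],1),round(q['conf'],2),np.round(ray(n,q['xy'],0.0 if t[:2] in('ma','mu') or 'stand' in t else .012)[:2],3)) for q in r])
print(arm.read_position(),arm.read_eef_rot(),arm.read_clock())
E
```

```text
bench.py
pics
scene {'fx': 441.8531168217307, 'fy': 441.8531168217307, 'cx': 257.3070600173458, 'cy': 190.98997460888816, 'position': array([-0.04712615, -0.85082699,  0.53174279]), 'orientation': array([-1.9385376 ,  0.6293298 , -0.38592125])}
pepper_mill [(array([167.3, 179.7]), 0.56, array([0.419, 0.252]))]
honey_jar [(array([185.9, 197.6]), 0.89, array([0.408, 0.115])), (array([245.6, 246.3]), 0.61, array([ 0.402, -0.175]))]
salt [(array([214.9, 216.3]), 0.94, array([ 0.417, -0.02 ]))]
spice_jar [(array([244.3, 243.6]), 0.95, array([ 0.406, -0.165]))]
stand_round [(array([217.2, 218.8]), 0.88, array([ 0.426, -0.015]))]
stand_square [(array([248. , 245.8]), 0.88, array([ 0.418, -0.161]))]
stand_triangle [(array([165.7, 177.7]), 0.63, array([0.432, 0.294]))]
stand_long [(array([185.3, 201.4]), 0.84, array([0.407, 0.118]))]
mat_hex [(array([303.6, 278.1]), 0.64, array([ 0.439, -0.323]))]
mug [(array([251.8, 171.9]), 0.42, array([0.664, 0.176]))]
top {'fx': 367.1496014210074, 'fy': 367.1496014210074, 'cx': 252.3784500075679, 'cy': 194.4031924339891, 'position': array([ 0.34595061, -0
[... 300 characters left out ...]
0.57, array([0.399, 0.13 ]))]
salt [(array([198.1, 153. ]), 0.59, array([0.658, 0.173])), (array([254.5, 228.8]), 0.54, array([ 0.415, -0.012]))]
spice_jar [(array([302.8, 232.3]), 0.58, array([ 0.406, -0.163]))]
stand_round [(array([261. , 227.9]), 0.83, array([ 0.419, -0.033]))]
stand_square [(array([303.4, 227.1]), 0.85, array([ 0.423, -0.167]))]
stand_triangle [(array([162.8, 221.1]), 0.58, array([0.437, 0.28 ]))]
stand_long [(array([208.9, 228.6]), 0.88, array([0.415, 0.132]))]
mat_hex [(array([354.6, 225.7]), 0.69, array([ 0.429, -0.329]))]
mug [(array([196.9, 153.7]), 0.83, array([0.659, 0.179]))]
[0.15202625 0.60622763 0.40462759] [ 3.85048981e-01  3.11790510e+00 -1.64559176e-04] 1.1
```

View both.

View pics/scene0.png

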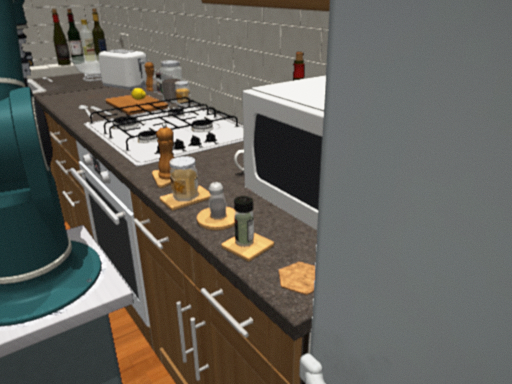

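View pics/top0.png

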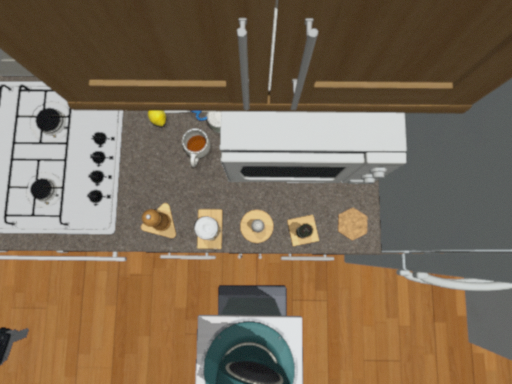

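```bash
python3 - <<'E'
from h import *
print(arm.read_finger_gap())
for i,(x,y) in enumerate([(0.42,0.2),(.42,-.17)]):
    a=np.arctan2(y,x); h=(a+np.pi/2)/2; 
    # radial closing at bearing 0: tool x -> +y, tool y -> +x
    ori=np.pi*np.array([np.cos(np.pi/4),np.sin(np.pi/4),0])
    print(arm.ik([x,y,.47],ori)); arm.move_pose([x,y,.47],ori)
    m=arm.camera_model('wrist'); p,d=arm.camera('wrist'); save(f'w{i}.png',p)
    np.savez(f'w{i}.npz',p=p,c=cloud('wrist',d)); print(m['position'],R.from_rotvec(m['orientation']).as_matrix().round(2).tolist())
    for t in ['pepper_mill','honey_jar','salt','spice_jar','stand_round','stand_square','stand_triangle','stand_long','mat_hex']:
        r=arm.spot_point(t,'wrist')[:1]
        print(t,[(np.round(q['xy'],1),round(q['conf'],2),np.round(ray('wrist',q['xy'],0.0 if t[:2] in('ma','mu') or 'stand' in t else .012)[:2],3)) for q in r])
print(arm.read_clock())
E
python3 -c "
import cv2;cv2.imwrite('pics/w01.png',cv2.resize(cv2.hconcat([cv2.imread('pics/w0.png'),cv2.imread('pics/w1.png')]),(800,300)))"
```

```text
0.09431375957307227
[-0.98435145  0.06006448  0.49777311  1.9251712  -0.03121623  1.16380863
 -0.47497503]
[0.41856164 0.27776811 0.45023059] [[1.0, 0.0, 0.0], [0.0, -0.96, -0.26], [-0.0, 0.26, -0.96]]
pepper_mill [(array([267.6,  99.9]), 0.6, array([0.431, 0.281]))]
honey_jar []
salt [(array([259.4, 301.1]), 0.65, array([ 0.421, -0.018]))]
spice_jar [(array([252.7, 378.9]), 0.92, array([ 0.41 , -0.166]))]
stand_round [(array([261.2, 296.7]), 0.94, array([ 0.424, -0.019]))]
stand_square [(array([253.5, 369.4]), 0.91, array([ 0.411, -0.159]))]
stand_triangle []
stand_long []
mat_hex []
[-0.69695576  0.03708225  1.05254048  1.96106208 -0.03509886  1.16237955
  0.36923332]
[ 0.41934778 -0.09239291  0.45041217] [[1.0, 0.0, -0.0], [0.0, -0.96, -0.26], [-0.0, 0.26, -0.96]]
pepper_mill []
honey_jar []
salt [(array([261.2,  42.1]), 0.92, array([ 0.423, -0.02 ]))]
spice_jar [(array([249., 154.]), 0.81, array([ 0.407, -0.16 ]))]
stand_round [(array([264.8,  43.8]), 0.71, array([ 0.428, -0.02 ]))]
stand_square [(array([253.1, 154.3]), 0.69, array([ 0.412, -0.162]))]
stand_triangle []
stand_long []
mat_hex [(array([267.3, 260.1]), 0.7, array([ 0.433, -0.325]))]
5.2667
```

View pics/w01.png

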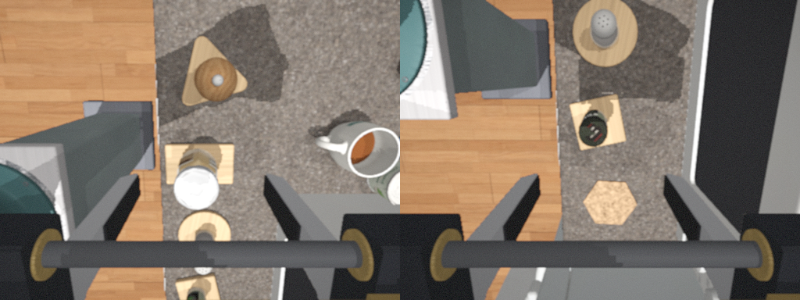

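```bash
cat >> h.py <<'E'
def topfit(c,guess,zlo,zhi,r=.05):
    m=(np.hypot(c[...,0]-guess[0],c[...,1]-guess[1])<r)&(c[...,2]>zlo)&(c[...,2]<zhi)
    q=c[m]; (u,v),rr=cv2.minEnclosingCircle((q[:,:2]*1000).astype(np.float32)) if len(q)>3 else ((0,0),0)
    return len(q),q.mean(0).round(4) if len(q) else 0,(round(u),round(v),round(rr,1)),np.percentile(q[:,2],[5,50,99]).round(4) if len(q) else 0
E
python3 - <<'E'
from h import *
for f in ['w0','w1']:
    c=np.load(f+'.npz')['c']
    q=c[(np.abs(c[...,0]-.42)<.1)&(np.abs(c[...,2])<.008)]; print(f,'table',np.median(q[:,2]))
    for n,g,h in [('mill',(.425,.275),.172),('honey',(.41,.12),.114),('salt',(.42,-.02),.102),('spice',(.41,-.163),.117)]:
        print(n,topfit(c,g,h-.006,h+.012),topfit(c,g,h-.05,h-.015,.06))
    g=(.433,-.325); m=(np.hypot(c[...,0]-g[0],c[...,1]-g[1])<.07)&(c[...,2]>.0025)&(c[...,2]<.007)
    print('mat',m.sum(),c[m].mean(0) if m.any() else 0)
    # ortho rectify at z=.012
c=cloud('top',np.load('top0.npy'))
for n,g,h in [('mill',(.425,.275),.172),('honey',(.41,.12),.114),('salt',(.42,-.02),.102),('spice',(.41,-.163),.117)]:
        print(n,topfit(c,g,h-.006,h+.012))
# honey body horizontal slices from w0
for f in ['w0']:
    c=np.load(f+'.npz')['c'];
    for z in (.03,.05,.07,.09):
        m=(np.hypot(c[...,0]-.41,c[...,1]-.12)<.06)&(abs(c[...,2]-z)<.008); q=c[m]
        print(z,len(q),(q[::max(1,len(q)//12),:2]*1000).round().tolist())
E
```

```text
w0 table 0.0003829638216839848
mill (171, array([0.4357, 0.2783, 0.1707]), (436, 278, 6.1), array([0.1676, 0.171 , 0.1733])) (1309, array([0.4346, 0.2791, 0.1515]), (436, 279, 25.2), array([0.144 , 0.152 , 0.1569]))
honey (2500, array([0.4114, 0.129 , 0.1135]), (411, 127, 33.0), array([0.112 , 0.1136, 0.1156])) (486, array([0.4127, 0.1536, 0.0818]), (412, 143, 31.2), array([0.0661, 0.0832, 0.0957]))
salt (131, array([ 0.4217, -0.024 ,  0.1004]), (422, -24, 13.1), array([0.0979, 0.1006, 0.1026])) (0, 0, (0, 0, 0), 0)
spice (0, 0, (0, 0, 0), 0) (0, 0, (0, 0, 0), 0)
mat 0 0
w1 table 0.0004878493287160668
mill (0, 0, (0, 0, 0), 0) (0, 0, (0, 0, 0), 0)
honey (0, 0, (0, 0, 0), 0) (0, 0, (0, 0, 0), 0)
salt (684, array([ 0.4218, -0.0214,  0.0995]), (422, -21, 14.3), array([0.0965, 0.0998, 0.1026])) (352, array([ 0.4242, -0.0342,  0.0651]), (423, -23, 20.1), array([0.0532, 0.0645, 0.086 ]))
spice (1147, array([ 0.4079, -0.1584,  0.1175]), (408, -159, 20.3), array([0.1159, 0.1176, 0.1195])) (137, array([ 0.4097, -0.143 ,  0.0834]), (409, -155, 20.3), array([0.0693, 0.0832, 0.1014]))
mat 2796 [
[... 594 characters left out ...]
432.0, 150.0], [436.0, 147.0], [441.0, 145.0]]
0.05 162 [[412.0, 161.0], [407.0, 159.0], [404.0, 159.0], [402.0, 158.0], [398.0, 156.0], [392.0, 153.0], [390.0, 152.0], [387.0, 151.0], [384.0, 149.0], [434.0, 150.0], [384.0, 149.0], [435.0, 149.0], [441.0, 145.0]]
0.07 201 [[414.0, 162.0], [416.0, 161.0], [421.0, 158.0], [397.0, 155.0], [425.0, 155.0], [426.0, 155.0], [429.0, 153.0], [387.0, 150.0], [386.0, 150.0], [387.0, 150.0], [388.0, 151.0], [440.0, 146.0], [440.0, 145.0]]
0.09 256 [[413.0, 162.0], [404.0, 158.0], [409.0, 160.0], [409.0, 159.0], [407.0, 158.0], [397.0, 155.0], [427.0, 154.0], [389.0, 151.0], [428.0, 153.0], [386.0, 149.0], [385.0, 147.0], [437.0, 145.0], [442.0, 139.0]]
```

```bash
python3 - <<'E'
from h import *
for n,c in [('w1',np.load('w1.npz')['c']),('top',cloud('top',np.load('top0.npy')))]:
    q=c[(c[...,1]<-.35)&(c[...,1]>-.6)&(c[...,2]>.03)&(c[...,0]>.25)&(c[...,0]<.53)]; 
    print(n,len(q)); 
    if len(q): print(q[:,1].max(),q[::max(1,len(q)//8)].round(3).tolist())
    q=c[(c[...,1]>-.45)&(c[...,1]<.05)&(c[...,2]>.03)&(c[...,0]>.49)&(c[...,0]<.6)]
    if len(q): print('mw',len(q),q.min(0),q.max(0),np.percentile(q[:,0],[1,5,20]))
E
```

```text
w1 2447
-0.49393232619107325 [[0.301, -0.495, 0.031], [0.525, -0.498, 0.032], [0.508, -0.497, 0.037], [0.479, -0.497, 0.04], [0.44, -0.496, 0.046], [0.398, -0.497, 0.048], [0.356, -0.498, 0.051], [0.312, -0.497, 0.056], [0.52, -0.497, 0.058]]
mw 38680 [ 0.54031086 -0.3825873   0.03000471] [0.57099149 0.02218704 0.28387723] [0.55938243 0.56347445 0.56422259]
top 10261
-0.4935795319382997 [[0.53, -0.497, 0.487], [0.527, -0.498, 0.165], [0.478, -0.496, 0.256], [0.457, -0.497, 0.146], [0.425, -0.497, 0.073], [0.388, -0.497, 0.054], [0.35, -0.506, 0.378], [0.312, -0.498, 0.154], [0.252, -0.58, 0.032]]
mw 6827 [ 0.5404078  -0.38461211  0.03000855] [0.59998051 0.04999849 0.7940624 ] [0.5453521  0.56275495 0.56435369]
```

```bash
cat >> h.py <<'E'
DOWN=np.array([0,np.pi,0.])
def log(s): print(s,'t',arm.read_clock(),'q',np.round(arm.read_joints(),2),'gap',round(arm.read_finger_gap(),4),'F',np.round(arm.read_ft_force(),1))
def pick(x,y,z,zup,f,ori=DOWN,zin=None):
    "z,zup: heights of grasp point"
    zin=zin or zup
    arm.move_pose([x,y,zin+.18],ori); arm.move_straight([x,y,z+.18],.12)
    arm.gripper_close(f); log('gripped'); arm.move_straight([x,y,zup+.18],.15); log('lifted')
def place(x,y,z,zup,ori=DOWN):
    arm.move_pose([x,y,zup+.18],ori); arm.move_straight([x,y,z+.03+.18],.15); arm.move_straight([x,y,z+.18],.04)
    log('down'); arm.gripper_open(); arm.move_straight([x,y,zup+.18],.15)
def look(x,y,tag,z=.47,ori=DOWN):
    arm.move_pose([x,y,z],ori); arm.sleep(.2)
    p,d=arm.camera('wrist'); c=cloud('wrist',d); save(tag+'.png',p); np.savez(tag+'.npz',p=p,c=c); return p,c
def raised(c,g,lo=.007,hi=.017,r=.075):
    m=(np.hypot(c[...,0]-g[0],c[...,1]-g[1])<r)&(c[...,2]>lo)&(c[...,2]<hi); return c[m]
E
python3 - <<'E'
from h import *
arm.movej([0,.05,0,1.95,0,1.16,1.57]); log('seed'); print(arm.read_position(),arm.read_eef_rot())
pick(.4218,-.0213,.057,.22,15)
place(.433,-.321,.057-.008+.001,.22)
log('placed')
p,c=look(.40,-.02,'round')
q=raised(c,(.424,-.02)); print(len(q),q.mean(0),cv2.minEnclosingCircle((q[:,:2]*1000).astype(np.float32)))
log('look'); print(topfit(c,(.433,-.321),.07,.1))
E
```

```text
seed t 6.5167 q [-0.    0.05  0.    1.95  0.    1.16  1.57] gap 0.0943 F [-0.7 -0.2  1.3]
[ 0.44975732 -0.03121268  0.46028426] [-4.95342995e-03 -3.12307424e+00  1.89978314e-04]
gripped t 9.25 q [-0.01  0.33 -0.01  2.23  0.01  0.58  1.54] gap 0.0418 F [ 0.9 -0.9  0.5]
lifted t 10.4833 q [-0.01  0.06 -0.01  2.09  0.    0.99  1.55] gap 0.0419 F [ 0.8 -0.4 -1.9]
down t 13.6167 q [ 0.39  0.51  0.23  1.96 -0.18  0.69  2.31] gap 0.0421 F [ 0.9  0.1 -0.7]
placed t 15.825 q [ 0.34  0.28  0.29  1.84 -0.09  1.04  2.23] gap 0.0939 F [-0.  -0.4  0.2]
4223 [ 0.42226923 -0.01744228  0.01232827] ((423.9662780761719, -17.46401023864746), 51.85628128051758)
look t 17.2583 q [-0.14 -0.07  0.11  2.04  0.01  1.17  1.54] gap 0.0941 F [ 0.6 -0.8  0.6]
(687, array([ 0.4304, -0.3095,  0.0851]), (432, -318, 17.2), array([0.0724, 0.0863, 0.094 ]))
```

```bash
python3 - <<'E'
from h import *
pick(.4355,.2788,.144,.284,30)
place(.424,-.0175,.1445,.284)
log('placed')
p,c=look(.40,.26,'tri')
q=raised(c,(.43,.28),r=.085); P=(q[:,:2]*1000).astype(np.float32)
print(len(q),q.mean(0)); a,t=cv2.minEnclosingTriangle(P.reshape(-1,1,2)); print(t.reshape(-1,2).round(1),t.reshape(-1,2).mean(0),cv2.minEnclosingCircle(P))
print(topfit(c,(.424,-.0175),.166,.185)); log('look')
E
```

```text
gripped t 20.525 q [-0.44  0.33 -0.23  1.95  0.1   0.87  0.86] gap 0.0472 F [ 1.  -0.1  0.8]
lifted t 21.6083 q [-0.42  0.18 -0.24  1.8   0.04  1.17  0.9 ] gap 0.047 F [-0.5 -0.1 -1.5]
down t 24.5333 q [-0.02  0.17 -0.01  2.17  0.    0.81  1.54] gap 0.047 F [ 0.6  0.1 -2.4]
placed t 26.4833 q [-0.02 -0.01 -0.01  2.   -0.    1.15  1.54] gap 0.0941 F [-0.6  0.5 -0.9]
3563 [0.43011358 0.2856685  0.01229539]
[[378.9 231.1]
 [411.1 358.9]
 [505.3 267.4]] [431.74417 285.8132 ] ((432.4623107910156, 285.5734558105469), 63.46856689453125)
(0, 0, (0, 0, 0), 0)
look t 27.8083 q [-0.33  0.1  -0.33  1.88  0.04  1.17  0.9 ] gap 0.0937 F [-0.1  0.4  0.7]
```

View pics/tri.png

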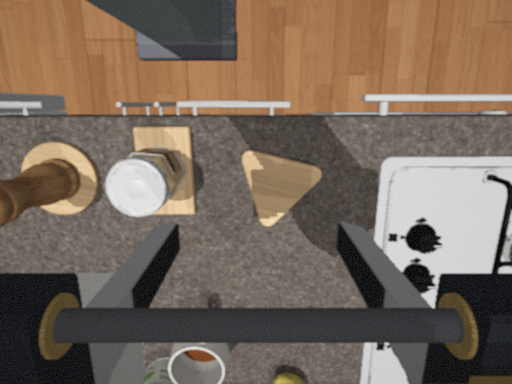

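```bash
python3 - <<'E'
from h import *
pick(.4325,-.319,.049,.25,15)
arm.move_straight([.41,-.02,.43],.3); arm.move_straight([.432,.2857,.43],.3)
place(.432,.2857,.058,.25); log('placed')
p,c=look(.37,.0,'sq',z=.47)
for n,g,h in [('mill',(.424,-.0175),.172),('spice',(.408,-.159),.117),('honey',(.411,.127),.114)]: print(n,topfit(c,g,h-.006,h+.012))
log('look')
Q=[]
for f in ['w0','tri','round','sq']:
    c=np.load(f+'.npz')['c']; m=(np.hypot(c[...,0]-.411,c[...,1]-.127)<.05)&(c[...,2]>.025)&(c[...,2]<.088); q=c[m][:,:2]*1000-[411,127]; print(f,len(q)); Q.append(q)
q=np.vstack(Q); th=np.degrees(np.arctan2(q[:,1],q[:,0])); r=np.hypot(*q.T)
for a in range(-180,180,10):
    s=r[(th>=a)&(th<a+10)]
    if len(s)>3: print(a+5,len(s),np.median(s).round(1),np.percentile(s,95).round(1))
np.save('hq.npy',q)
E
```

```text
gripped t 32.5833 q [ 0.35  0.52  0.29  1.97 -0.22  0.68  2.34] gap 0.0417 F [ 0.  -1.1  0.3]
lifted t 34.075 q [ 0.27  0.25  0.36  1.81 -0.1   1.1   2.24] gap 0.0417 F [ 0.4  0.8 -1.2]
down t 38.7833 q [-0.5   0.47 -0.17  2.    0.12  0.69  0.82] gap 0.042 F [ 0.3 -1.3 -0.8]
placed t 41.1417 q [-0.47  0.21 -0.2   1.84  0.05  1.1   0.89] gap 0.094 F [ 0.3 -0.  -0.2]
mill (123, array([ 0.4222, -0.0177,  0.1707]), (423, -18, 6.0), array([0.1674, 0.1711, 0.1729]))
spice (1100, array([ 0.4059, -0.1576,  0.1173]), (407, -159, 20.7), array([0.1142, 0.1176, 0.1194]))
honey (2395, array([0.4062, 0.1279, 0.1134]), (410, 127, 33.0), array([0.1117, 0.1135, 0.1155]))
look t 42.525 q [-0.1  -0.13  0.01  2.1   0.    1.17  1.49] gap 0.0937 F [ 0.1 -1.1 -0.2]
w0 679
tri 820
round 945
sq 873
-175 120 32.4 33.1
-165 127 33.9 35.1
-155 175 35.3 36.1
-145 184 33.3 34.5
-135 158 31.8 32.4
-125 156 31.3 31.9
-115 154 31.6 32.5
-105 173 32.5 33.7
-95 125 34.5 35.1
-85 60 32.3 33.5
-75 53 30.7 31.4
-65 53 30.2 30.6
-55 57 31.1 31.9
-45 50 32.4 33.6
-35 25 34.3 34.9
25 27 35.4 35.9
35 67 33.8 35.1
45 67 32.3 33.1
55 72 31.3 31.8
65 66 31.7 32.1
75 80 33.3 34.4
85 110 35.3 36.5
95 142 33.7 35.2
105 129 32.5 33.5
115 129 32.0 33.0
125 130 32.5 33.5
135 147 34.0 35.5
145 135 35.7 36.7
155 126 34.0 35.3
165 115 32.4 33.3
175 105 32.1 32.3
```

View pics/sq.png

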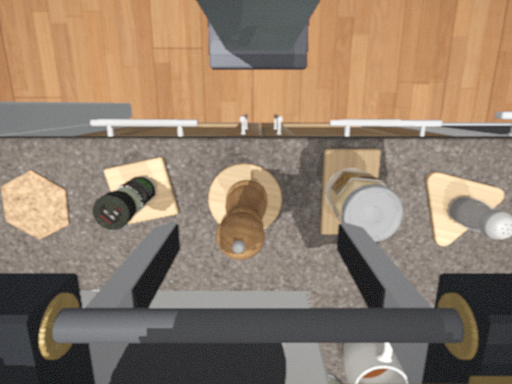

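```bash
python3 - <<'E'
from h import *
pick(.4077,-.159,.067,.22,15,zin=.27)
place(.434,-.321,.060,.22); log('placed')
p,c=look(.39,-.16,'sq2')
q=raised(c,(.412,-.161),r=.07); P=(q[:,:2]*1000).astype(np.float32); print(len(q),q.mean(0),cv2.minAreaRect(P))
print('spice',topfit(c,(.434,-.321),.1,.118))
o=(R.from_euler('z',26.5,degrees=True)*R.from_rotvec(DOWN)).as_rotvec()
(x,y),_,_=cv2.minAreaRect(P); x/=1000;y/=1000
if abs(x-.412)<.01 and abs(y+.161)<.01:
    arm.move_straight([.40,-.02,.45],.3)
    pick(.411,.127,.060,.26,40,ori=o)
    arm.move_straight([x,y,.44],.2); place(x,y,.061,.26,ori=o); log('placed')
    p,c=look(.39,.10,'long'); log('look')
    q=raised(c,(.411,.125),r=.085); P=(q[:,:2]*1000).astype(np.float32); print(len(q),q.mean(0),cv2.minAreaRect(P))
    for n,g,h in [('mill',(.424,-.0175),.172),('honey',(x,y),.114)]: print(n,topfit(c,g,h-.006,h+.012))
E
```

```text
gripped t 45.9333 q [ 0.1   0.34  0.23  2.2  -0.13  0.62  1.99] gap 0.0405 F [-0.2 -0.1  0.5]
lifted t 47.1 q [ 0.05  0.08  0.26  2.07 -0.02  1.    1.9 ] gap 0.0405 F [ 0.2  0.1 -2.6]
down t 49.7167 q [ 0.31  0.51  0.33  1.96 -0.25  0.71  2.36] gap 0.0404 F [ 0.  -0.6 -1.2]
placed t 51.875 q [ 0.24  0.28  0.4   1.84 -0.13  1.04  2.27] gap 0.0942 F [-0.7 -1.   0.5]
3542 [ 0.411158   -0.16292052  0.01234131] ((412.9710998535156, -162.9548797607422), (84.42852783203125, 83.70633697509766), 12.1769437789917)
spice (1085, array([ 0.4319, -0.3185,  0.109 ]), (433, -320, 20.5), array([0.1034, 0.1096, 0.1114]))
gripped t 56.525 q [-0.36  0.33 -0.01  2.21  0.01  0.6   1.66] gap 0.0651 F [-0.1  0.1  1.7]
lifted t 58.0083 q [-0.36  0.02 -0.01  2.03  0.    1.09  1.66] gap 0.0652 F [ 0.3  0.5 -3.9]
down t 62.0333 q [ 0.05  0.36  0.29  2.19 -0.18  0.61  2.51] gap 0.0652 F [-0.2 -0.  -3.5]
placed t 64.1417 q [-0.03  0.05  0.35  2.01 -0.02  1.09  2.36] gap 0.0943 F [ 0.1  0.  -0.2]
look t 65.4667 q [-0.35 -0.06  0.02  2.04  0.    1.16  1.24] gap 0.0941 F [0.1 0.5 1. ]
4725 [0.41114714 0.12997373 0.01227082] ((413.6961669921875, 130.20664978027344), (122.82422637939453, 76.0344467163086), 0.45292776823043823)
mill (141, array([ 0.4226, -0.0164,  0.1706]), (423, -17, 5.9), array([0.1674, 0.1711, 0.173 ]))
honey (2471, array([ 0.4119, -0.1557,  0.1134]), (413, -161, 33.2), array([0.1108, 0.1136, 0.1155]))
```

View pics/long.png

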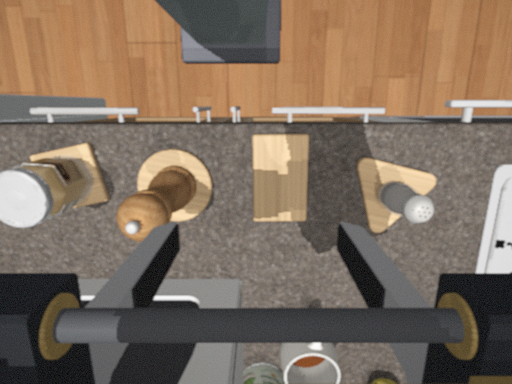

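```bash
python3 - <<'E'
from h import *
arm.move_straight([.40,-.02,.45],.3)
pick(.433,-.320,.060,.27,15)
arm.move_straight([.41,-.02,.45],.3); arm.move_straight([.4135,.130,.45],.2)
place(.4135,.130,.068,.27); log('placed')
p,c=look(.36,.0,'end')
for n,g,h in [('mill',(.424,-.0175),.172),('honey',(.413,-.163),.114),('spice',(.4135,.13),.117),('salt',(.432,.2857),.102)]: print(n,topfit(c,g,h-.006,h+.012))
log('look')
E
```

```text
gripped t 69.95 q [ 0.21  0.53  0.46  1.97 -0.34  0.72  2.45] gap 0.0411 F [ 0.8 -1.2  1. ]
lifted t 71.5 q [ 0.1   0.25  0.57  1.79 -0.15  1.15  2.29] gap 0.0407 F [-0.6 -0.6 -2.1]
down t 76.0 q [-0.46  0.32  0.1   2.2  -0.06  0.62  1.25] gap 0.0405 F [ 0.7  0.1 -1.3]
placed t 78.4417 q [-0.49  0.02  0.12  2.01 -0.    1.12  1.2 ] gap 0.0938 F [-0.3  0.  -0. ]
mill (128, array([ 0.4222, -0.0177,  0.1705]), (423, -18, 5.9), array([0.1675, 0.171 , 0.1729]))
honey (2660, array([ 0.411 , -0.161 ,  0.1134]), (412, -162, 33.0), array([0.1115, 0.1136, 0.1155]))
spice (866, array([0.4103, 0.1311, 0.1173]), (414, 130, 20.4), array([0.1148, 0.1176, 0.1192]))
salt (387, array([0.4311, 0.2838, 0.0994]), (432, 286, 14.2), array([0.0965, 0.0998, 0.1024]))
look t 79.3167 q [-0.36 -0.16  0.24  2.12  0.04  1.18  1.44] gap 0.0938 F [ 0.3  0.8 -0.4]
```

View pics/end.png

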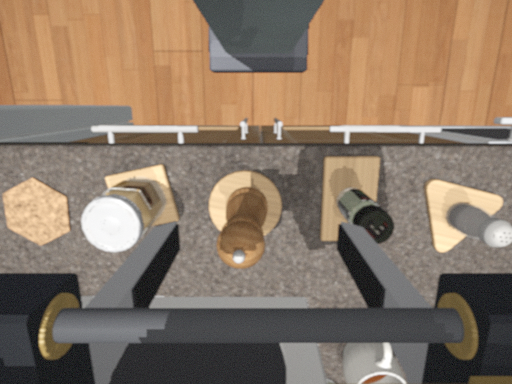

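The picture shows the honey jar on the square stand (130,205), the mill on the round one (245,215), the spice jar on the long one (355,205) and the salt on the triangle (470,220). All are upright, and the mat at (35,210) is empty.

```bash
python3 -c "
from h import *
print(arm.job_done())"
```

```text
the job is handed in; nothing more can be done
None
```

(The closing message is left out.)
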